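# Switch the milling-ball dispenser to its other tray

### The arm

A 6-joint arm with a two-finger parallel gripper is mounted at the origin on the work surface. World frame = base frame: x ahead of the robot, y to its left, z up, the work surface at z = 0. Lengths are in m, angles in degrees, forces in N, time in s.
With the tool pointing down it reaches from about 0.35 to 0.875 m from the base axis. Payload 4.2 kg.
Tool frame: the origin (TCP) lies on the centre line of the jaws, within the pads' length; the fingertips stand 19 mm ahead of it and the grasp point (between the pads) is the TCP; z points along the fingers, y is the line along which they close (so a half turn about z gives the same grasp; the last joint's range is limited). The gripper opens to 87 mm and grips with 3 to 60 N. Pads are 19 mm wide; open, the fingers measure 117 mm over their backs; the gripper's body (75 mm by 190 mm) begins 51 mm behind the grasp point.
Start: joints at [-55.886, 22.042, 0.453, 0, -68.411, -14.817], TCP at [0.207, -0.59, 0.242] pointing down, gripper open.
Joint ranges: [-179.83, 179.83], [-69.29, 118.12], [-61.27, 80.66], [-181.25, 117.63], [-171.15, -9.14], [-177.46, 177.46]. Speed limits (degrees/s): [159.86, 159.86, 180, 180, 180, 180].

### API

Orientations are given as a 3x3 rotation matrix whose columns are the frame's x, y, z axes.
In Python, from station import sense, capture, finish_job, search_frame, masks_of gives the robot as it stands.
- The arm moves only by the tool drive_tool, never from a script. Its argument "rows" is a list of rows, each a list of 7 numbers: the opening in per cent of the stroke, from 0 (shut) to 100 (fully open), then the shift along the world's x, y, z in mm, then the turn, a rotation vector about the world's x, y, z in rad. In form: [[fingers, dx, dy, dz, wx, wy, wz], ...]. A call has 1 to 5 rows; each row shifts and turns the commanded pose from where the row before left it; what a row does not reach is not made up. A row lasts 1/12 s, in which the tool goes at most 41.7 mm and 7.16 degrees, less where a joint would pass 70% of its speed; a pose out of reach is approached as far as the arm can. A call is refused whole if a number of a shift passes 41.7 or a number of a turn 0.125, either way. A call with a gripper value outside its range is refused whole. The fingers move at their own pace and stop on an object; the grip force is fixed at half the most. Time passes only in rows, so rows that do not move let the fingers close. It gives the time, the measured TCP pose, the force, the opening and the grip force at its end, in the units of the state.
- sense(): the state, without advancing time (a new reading comes with each control period).
- capture(name): name is "scene" or "side" or "wrist"; returns a dict with "frame" (480x640x3 uint8, red, green, blue), "z_map" (480x640 float32, m along the optical axis (not along the pixel's ray), 0 where there is no reading), "fx", "fy", "cx", "cy" (pixels), "R" (3x3) and "t" (3): a world point X has camera coordinates R X + t; the wrist camera has in their place "T_tool_cam" (4x4, takes a point from camera to tool coordinates, whose origin is the TCP and whose axes are the flange's). Camera axes: x right, y down, z forward; pixel columns grow to the right and rows downward; lengths in m; the calibration is good to about 2 mm. A picture is of the moment at which its call begins: read the wrist's pose just before it.
- finish_job(): hands the job in; it is judged then, once.
Trained networks look in a picture, given as the dict that the camera call returned (one of the last four; its "shot" number tells which), for a name from the list of things; names that differ only in an ending like _2 or _b are one class to them, and where a whole thing is asked for, a point or a joint stands for the part that bears it (a point fixed in the world has none). Each returns a list of dicts, best first, with "p" (0 to 1); they miss things now and then, are a little off and sometimes report something else, mostly with a low value. They report only what shows in the picture. A call takes as long as a camera call.
- search_frame(label, picture): "xy" ([column, row] in pixels, amid what is visible of it).
- masks_of(label, picture): "region" (480x640 bool, what is visible of it) and "xy" ([column, row] in pixels, amid what is visible of it).
The state is a dict: "time_s": time; "joints": joint angles; "joint_velocities": joint speeds; "effort": joint torques, N m; "tcp_pos": TCP position; "ee_rot": TCP orientation; "wrist_force": force on the tool from outside, world axes, zero at the start; "moment": the same for the moment, N m; "gripper_width": opening from 0.0 (shut) to 1.0 (fully open); "gripper_force": force on a finger pad.
Only numpy, scipy, OpenCV 4.12 (cv2) and the standard library are available. Lean on these libraries where they do the work, as an engineer would, in place of code of your own. Each camera call takes 0.05 s, during which the arm holds its last target. There are 200 camera calls.

### The job

The next three porcelain milling balls are to go into the other tray, not the one the dispenser is set for now. Press down the raised pad of the seesaw gate with the fingertips until the gate rocks over its pivot and stays on its other side; only then push the black stop paddle to the robot's left to let all three balls roll down the other chute into that tray. Do not touch the balls, leave the glassware and other things around where they are, and finish clear of everything.

Things in the scene. Friction and masses are not known exactly. Their poses are not given: they have to be found in the camera images.
- station: Ball dispenser on a grey base plate, fixed to the bench, 560 mm wide (its y), 260 mm deep. Origin on the bench top right under the seesaw's pivot; x points away from the robot along the feeder, y to the robot's left along the seesaw, z up; turned by up to 0.25 rad. A short chute (y 100 to 180 mm either side, at most 85 mm high) leads from each end of the seesaw down to a tray.
- exit (a point): Middle of the feeder's lower end, on its floor, 143 mm above the bench and 18 mm behind the pivot. The feeder is an aluminium channel 30 mm wide inside, 36 mm outside, walls 26 mm high, that rises from here 190 mm away from the robot (station x) at 0.2 rad.
- tray_left (a point): Middle of the floor of the left white open tray, 100 x 100 mm, floor 4 mm above the bench, walls 34 mm high, outer wall 70 mm. 227 mm left of the pivot.
- tray_right (a point): The same for the right tray, 227 mm right of the pivot.
- rocker (a joint): Angle (rad) of the seesaw gate, a 210 mm steel trough along the station's y, pivoted at its middle 105 mm above the bench. +0.25: left end down, balls go to the left tray; -0.25: right end down, balls go right. It starts at one of these stops. A tumbler weight (dark cylinder above the pivot, on the robot's side) keeps it there: a raised pad takes about 1 N, and past level (0) the gate falls over by itself.
- pad_left (a point): Centre of the upper face of the seesaw's left flat steel pad, 58 mm (station x) x 40 mm (y), 4 mm thick, on the robot's side of the trough: 58 mm nearer the robot than the pivot, 85 mm left. 135 mm above the bench when raised, 115 mm level, 93 mm when down. The trough's front wall (45 mm high) stands 36 mm behind this point.
- pad_right (a point): The same for the right pad, 85 mm to the right of the pivot.
- stop (a joint): Travel (m) of the sliding stop across the feeder, along the station's +y (to the robot's left): 0 shut, as at the start, 0.045 fully open at its end stop; the balls roll out from about 0.035. It cannot go to the right. Friction 2 N; it stays where it is left.
- paddle (a point): Centre of the black plastic paddle on top of the stop, above the feeder: 30 mm (station x) x 18 mm (y) x 42 mm high, about 214 mm above the bench; its lower end is 14 mm above the channel's walls. Push on its right-hand face, towards the robot's left.
- ball0_center (a point): Centre of white porcelain milling ball 0, 24 mm diameter, 18 g. The three lie in a row in the feeder behind the stop (ball 0 next to it).
- ball1_center (a point): Centre of white porcelain milling ball 1, 24 mm diameter, 18 g. The three lie in a row in the feeder behind the stop (ball 0 next to it).
- ball2_center (a point): Centre of white porcelain milling ball 2, 24 mm diameter, 18 g. The three lie in a row in the feeder behind the stop (ball 0 next to it).
- mortar: Porcelain mortar, an open bowl 96 mm across, 52 mm high, between dispenser and robot. A bystander; origin at the centre of its underside.
- flask: Conical glass flask, 80 mm wide, 108 mm high, left of the feeder. A bystander; origin at the centre of its underside.
- jar: Clear jar with black lid, 68 mm wide, 110 mm high, right of the feeder. A bystander; origin at the centre of its underside.
- stopper: Rubber stopper, 34 mm wide, 30 mm high, in front of the left tray. A bystander; origin at the centre of its underside.
- beaker: Glass beaker, 60 mm wide, 75 mm high, in front of the right tray. A bystander; origin at the centre of its underside.
- cap: Black jar lid, 52 mm wide, 18 mm high, lying before the left pad. A bystander; origin at the centre of its underside.

How it is judged:
By the outcome, as a careful person would: the job done as asked, in the order asked, and still so for the second after the job is handed in, with the robot touching nothing.
It also fails if it takes over 40 s, if anything falls off the work surface, if the arm or the gripper's body presses on something with over 40 N, if the wrist force passes 120 N, or if a joint passes its speed limit or range.

## Working session

There is one attempt and no reset: what is moved stays moved. The work goes in short steps, Python scripts to look and compute and a tool call to move; the robot and the scene stay as the last step left them, time stands still between calls to the robot, and variables do not carry over. Pictures are saved under pics/ and viewed, at most 10 in all, crops included, and the job is handed in when it is done.

Besides the shell and the picture viewer there is one more tool, called after ">>>" by a JSON object that holds its "op" and its "data". drive_tool: Moves the arm, as the interface text tells. Its arguments: {"type":"object","properties":{"rows":{"type":"array"}},"required":["rows"]}

```bash
mkdir -p pics; cat > h.py <<'E'
import numpy as np, cv2
from station import sense, capture, finish_job, search_frame, masks_of
def world(c,u,v,z=None):
    z=c["z_map"][int(round(v)),int(round(u))] if z is None else z
    p=np.array([(u-c["cx"])/c["fx"]*z,(v-c["cy"])/c["fy"]*z,z])
    return c["R"].T@(p-c["t"])
def pix(c,X):
    p=c["R"]@np.array(X)+c["t"]; return p[0]/p[2]*c["fx"]+c["cx"],p[1]/p[2]*c["fy"]+c["cy"]
def cloud(c,m):
    v,u=np.nonzero(m&(c["z_map"]>0)); z=c["z_map"][v,u]
    p=np.c_[(u-c["cx"])/c["fx"]*z,(v-c["cy"])/c["fy"]*z,z]
    return (p-c["t"])@c["R"]
E
python3 - <<'E'
from h import *
np.set_printoptions(precision=3,suppress=True)
s=sense();print(s["time_s"],s["tcp_pos"],s["ee_rot"])
for n in("scene","side"):
    c=capture(n);cv2.imwrite(f"pics/{n}0.png",c["frame"][:,:,::-1])
    print(n,"cam at",-c["R"].T@c["t"])
    for l in("pad_left","pad_right","paddle","rocker","tray_left","tray_right","ball0_center","mortar","flask","jar","cap","beaker","stopper"):
        for d in masks_of(l,c)[:2]:
            P=cloud(c,d["region"])
            if len(P): print(l,round(d["p"],2),np.array(d["xy"]),"med",np.median(P,0),"lo",np.percentile(P,3,axis=0),"hi",np.percentile(P,97,axis=0))
E
```

```text
0.0 [ 0.206 -0.589  0.24 ] [[-0.944 -0.33  -0.001]
 [-0.33   0.944  0.002]
 [ 0.     0.002 -1.   ]]
scene cam at [ 1.105 -0.322  0.893]
pad_left 0.7 [229.9 255.2] med [ 0.51  -0.117  0.133] lo [ 0.45  -0.197  0.09 ] hi [ 0.552 -0.003  0.174]
pad_right 0.57 [231.1 256.6] med [ 0.509 -0.118  0.133] lo [ 0.451 -0.197  0.091] hi [ 0.552 -0.005  0.174]
paddle 0.6 [263.4 260.6] med [ 0.596 -0.096  0.209] lo [ 0.569 -0.109  0.168] hi [ 0.604 -0.076  0.237]
rocker 0.58 [231.8 258.4] med [ 0.51  -0.117  0.133] lo [ 0.451 -0.197  0.091] hi [ 0.552 -0.004  0.174]
tray_left 0.62 [263.7 312.7] med [ 0.546 -0.108  0.034] lo [ 0.469 -0.354  0.003] hi [0.724 0.176 0.198]
tray_right 0.83 [265.1 315.1] med [ 0.546 -0.108  0.034] lo [ 0.469 -0.355  0.003] hi [0.724 0.176 0.198]
ball0_center 0.48 [275.  279.2] med [ 0.615 -0.093  0.178] lo [ 0.605 -0.101  0.173] hi [ 0.621 -0.082  0.182]
mortar 0.78 [203.1 246.4] med [ 0.358 -0.122  0.033] lo [ 0.334 -0.154  0.007] hi [ 0.42  -0.096  0.054]
flask 0.7 [364.5 305.1] med [0.665 0.047 0.044] lo [0.638 0.023 0.008] hi [0.688 0.078 0.11 ]
jar 0.86 [213.1 377.
[... 1557 characters left out ...]

flask 0.79 [266.  269.8] med [0.641 0.07  0.042] lo [0.617 0.041 0.006] hi [0.672 0.093 0.107]
jar 0.71 [340.2 166.1] med [ 0.618 -0.233  0.107] lo [ 0.605 -0.259  0.06 ] hi [ 0.663 -0.207  0.111]
cap 0.7 [371.9 305.9] med [0.421 0.028 0.016] lo [0.399 0.002 0.002] hi [0.444 0.047 0.019]
beaker 0.88 [438.1 193.2] med [ 0.406 -0.282  0.05 ] lo [ 0.381 -0.325  0.004] hi [ 0.431 -0.269  0.074]
beaker 0.2 [424.8 257.1] med [ 0.378 -0.127  0.033] lo [ 0.336 -0.153  0.005] hi [ 0.417 -0.067  0.052]
stopper 0.78 [379.1 346.7] med [0.377 0.111 0.028] lo [ 0.364  0.093 -0.002] hi [0.393 0.121 0.031]
stopper 0.7 [324.5 226.8] med [ 0.545 -0.073  0.043] lo [ 0.466 -0.369  0.001] hi [0.713 0.18  0.196]
```

View pics/side0.png

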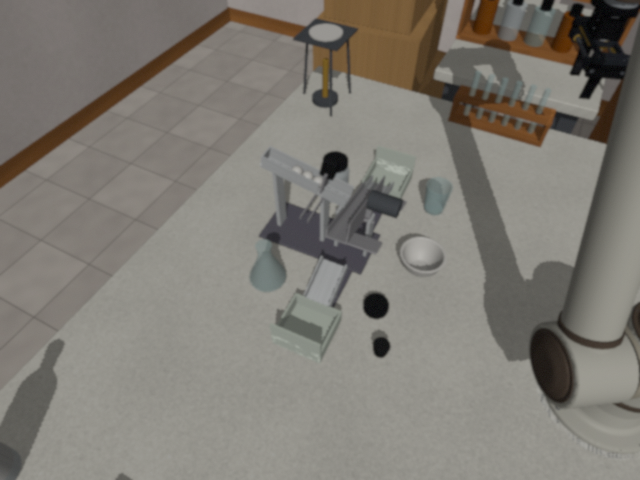

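View pics/scene0.png

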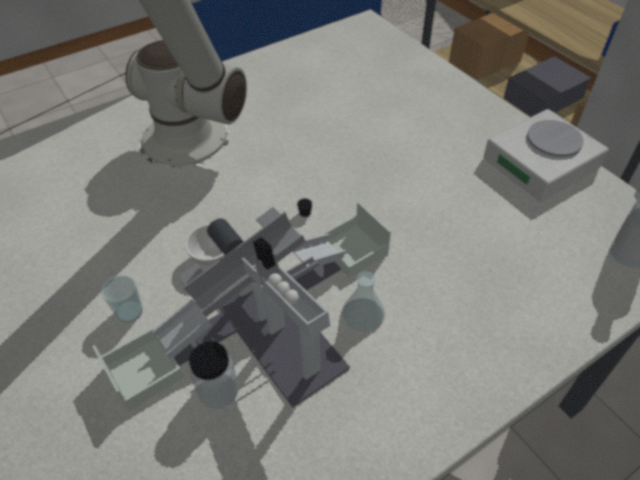

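```bash
cat > fit.py <<'E'
from h import *
np.set_printoptions(precision=3,suppress=True)
# yaw from paddle/ feeder / rocker walls: use rocker cloud + feeder top rim
for n in("scene","side"):
    c=capture(n)
    d=max([d for d in masks_of("rocker",c)+masks_of("pad_left",c) if d["region"].sum()>1500],key=lambda d:d["p"])
    P=cloud(c,d["region"]); 
    hull=cv2.minAreaRect((P[:,:2]*1000).astype(np.float32)); print(n,"rocker rect mm",hull)
    # low/high ends
    for lo,hi in((-.23,-.15),(-.05,.03)):
        Q=P[(P[:,1]>lo)&(P[:,1]<hi)]; print(" y band",lo,hi,"z pct",np.percentile(Q[:,2],[5,25,50,75,95]))
    # trays: high outer walls / walls top 34mm ; base plate points z~?
    A=cloud(c,c["z_map"]>0); A=A[(A[:,0]>.3)&(A[:,0]<.85)&(abs(A[:,1]+.09)<.35)]
    W=A[(A[:,2]>.064)&(A[:,2]<.075)]
    for s in(-1,1):
        Q=W[(W[:,1]*s>(.15 if s>0 else .33))]
        if len(Q)>20: print(" outer wall",s,len(Q),cv2.minAreaRect((Q[:,:2]*1000).astype(np.float32)))
    d=masks_of("paddle",c)[0]; Q=cloud(c,d["region"]); T=Q[Q[:,2]>.229]; print(" paddle top",len(T),T.mean(0),cv2.minAreaRect((T[:,:2]*1000).astype(np.float32)))
E
python3 fit.py
```

```text
scene rocker rect mm ((446.3204040527344, -77.14772033691406), (221.6103973388672, 291.2224426269531), 68.40018463134766)
 y band -0.23 -0.15 z pct [0.09  0.095 0.101 0.115 0.137]
 y band -0.05 0.03 z pct [0.13  0.135 0.139 0.151 0.174]
 outer wall -1 155 ((538.7836303710938, -369.76416015625), (101.29696655273438, 4.045072555541992), 2.3106729984283447)
 outer wall 1 163 ((516.5897216796875, 179.1957550048828), (101.40496826171875, 7.966732025146484), 3.3022408485412598)
 paddle top 0 [nan nan nan] ((0.0, 0.0), (0.0, 0.0), 0.0)
side rocker rect mm ((526.063232421875, -158.06419372558594), (155.79397583007812, 333.4153747558594), 6.592013359069824)
 y band -0.23 -0.15 z pct [0.003 0.091 0.097 0.11  0.138]
 y band -0.05 0.03 z pct [0.128 0.133 0.137 0.139 0.168]
 outer wall -1 101 ((538.84375, -370.3127746582031), (99.56242370605469, 8.597626686096191), 1.8972405195236206)
 outer wall 1 179 ((516.2530517578125, 178.2642059326172), (99.94918060302734, 6.122802734375), 2.9011058807373047)
 paddle top 111 [ 0.583 -0.091  0.232] ((583.0868530273438, -92.39808654785156), (17.780963897705078, 29.56903076171875), 85.505615234375)fit.py:18: RuntimeWarning: Mean of empty slice.
  d=masks_of("paddle",c)[0]; Q=cloud(c,d["region"]); T=Q[Q[:,2]>.229]; print(" paddle top",len(T),T.mean(0),cv2.minAreaRect((T[:,:2]*1000).astype(np.float32)))
  ret = um.true_divide(
```

```bash
cat > st.py <<'E'
from h import *
np.set_printoptions(precision=1,suppress=True)
a=.0408;O=np.array([527.6,-95.6,0]);R=np.array([[np.cos(a),-np.sin(a),0],[np.sin(a),np.cos(a),0],[0,0,1]])
def stn(P): return (P*1000-O)@R
def wld(p): return R@np.array(p)+O
E
python3 - <<'E'
from st import *
print("pad_left w",wld([-58,85,135]),"paddle w",wld([55.6,1.1,214]))
for n in("scene","side"):
    c=capture(n);A=stn(cloud(c,c["z_map"]>0))
    B=A[(abs(A[:,0]+58)<29)&(abs(A[:,1]-85)<25)&(A[:,2]>80)]
    print(n,"padL",len(B),B.min(0),B.max(0),np.median(B,0))
    # dark tumbler
    D=A[(A[:,0]>-130)&(A[:,0]<-10)&(abs(A[:,1])<60)&(A[:,2]>110)]
    print(" tumbler",len(D),D.min(0),D.max(0))
    for x in range(-130,-10,15):
        E=D[(D[:,0]>=x)&(D[:,0]<x+15)]
        if len(E):print("  x",x,len(E),E.min(0),E.max(0))
    H=A[(abs(A[:,0])<220)&(abs(A[:,1])<300)]; print(" max z",H[H[:,2].argmax()])
    U=A[(abs(A[:,0]-55)<25)&(abs(A[:,1])<25)&(A[:,2]>192)&(A[:,2]<245)]; print(" paddle",U.min(0),U.max(0))
E
```

```text
pad_left w [466.2 -13.  135. ] paddle w [583.1 -92.2 214. ]
scene padL 235 [-80.5  60.8 128.9] [-54.8 101.  145.5] [-67.7  80.  136.2]
 tumbler 1924 [-86.1 -59.8 110. ] [-10.1  60.  178. ]
  x -100 2 [-86.1  -4.4 169.6] [-85.   -2.3 171.8]
  x -85 150 [-85.  -31.9 148.8] [-70.3   7.8 176.8]
  x -70 158 [-69.9 -32.2 148. ] [-55.    7.5 176.2]
  x -55 167 [-54.9 -31.7 149.2] [-40.    7.7 176. ]
  x -40 193 [-39.9 -32.6 150. ] [-25.    6.7 176.6]
  x -25 1254 [-24.9 -59.8 110. ] [-10.1  60.  178. ]
 max z [ 68.9  -0.2 238.7]
 paddle [ 40.9 -16.9 192.4] [ 78.6  17.8 238.7]
side padL 379 [-79.8  60.3 128.5] [-29.1 100.5 141.3] [-54.8  82.4 135.3]
 tumbler 983 [-85.  -59.8 110.2] [-18.3  59.8 175.3]
  x -100 1 [-85.  -11.2 170.2] [-85.  -11.2 170.2]
  x -85 196 [-84.9 -29.  127.6] [-70.1  59.5 173.9]
  x -70 160 [-70.  -25.7 128.2] [-55.1  59.5 173.9]
  x -55 160 [-54.8 -25.8 142.4] [-40.1   7.8 174.3]
  x -40 232 [-39.8 -25.6 110.2] [-25.1  59.7 175.3]
  x -25 234 [-24.9 -59.8 111.9] [-18.3  59.8 173.3]
 max z [ 67.3   4.1 237.2]
 paddle [ 41.5 -10.  192.3] [ 76.3  18.5 237.2]
```

>>> {"op": "drive_tool", "data": {"rows": [[0,14,32,5,0,0,0.07],[0,14,32,5,0,0,0.07],[0,14,32,5,0,0,0.07],[0,14,32,5,0,0,0.07],[0,14,32,0,0,0,0.07]]}}

```text
time_s: 2.32
tcp_pos: [0.2772, -0.4289, 0.2627]
ee_rot: [[-0.771, -0.636, 0.001], [-0.636, 0.771, -0.002], [0.0, -0.002, -1.0]]
wrist_force: [1.7, -0.2, 0.2]
gripper_width: 0.705
gripper_force: 0.0
```

>>> {"op": "drive_tool", "data": {"rows": [[0,14,32,0,0,0,0.07],[0,14,32,0,0,0,0.07],[0,14,32,0,0,0,0.07],[0,14,32,0,0,0,0.07],[0,14,32,0,0,0,0.07]]}}

```text
time_s: 2.73
tcp_pos: [0.3468, -0.2683, 0.2619]
ee_rot: [[-0.506, -0.862, 0.001], [-0.862, 0.506, -0.0], [-0.0, -0.001, -1.0]]
wrist_force: [0.7, -0.1, 0.6]
gripper_width: 0.329
gripper_force: 0.0
```

>>> {"op": "drive_tool", "data": {"rows": [[0,14,32,0,0,0,0.07],[0,14,32,0,0,0,0.07],[0,14,32,0,0,0,0.07],[0,14,32,0,0,0,0.07],[0,14,32,0,0,0,0.07]]}}

```text
time_s: 3.15
tcp_pos: [0.4169, -0.1082, 0.262]
ee_rot: [[-0.179, -0.984, 0.001], [-0.984, 0.179, 0.0], [-0.0, -0.001, -1.0]]
wrist_force: [-0.3, -1.3, 0.5]
gripper_width: 0.016
gripper_force: 0.0
```

>>> {"op": "drive_tool", "data": {"rows": [[0,14,32,0,0,0,0.07],[0,14,32,0,0,0,0.07],[0,14,32,0,0,0,0.07],[0,0,0,0,0,0,0.02],[0,0,0,0,0,0,0]]}}

```text
time_s: 3.57
tcp_pos: [0.459, -0.0124, 0.2615]
ee_rot: [[0.049, -0.999, -0.0], [-0.999, -0.049, -0.0], [0.0, 0.0, -1.0]]
wrist_force: [-0.7, -0.9, -0.1]
gripper_width: 0.003
gripper_force: 0.0
```

```bash
python3 - <<'E'
from st import *
s=sense();c=capture("wrist")
T=np.eye(4);T[:3,:3]=s["ee_rot"];T[:3,3]=s["tcp_pos"];M=T@np.array(c["T_tool_cam"])
c["R"]=M[:3,:3].T;c["t"]=-c["R"]@M[:3,3]
A=stn(cloud(c,c["z_map"]>0))
f=c["frame"].copy()
for p in([-87,65,130],[-29,65,130],[-29,105,140],[-87,105,140]):
    u=pix(c,wld(p)/1000);cv2.circle(f,(int(u[0]),int(u[1])),3,(255,0,0),-1)
cv2.imwrite("pics/w1.png",f[:,:,::-1])
B=A[(A[:,2]>122)&(A[:,2]<148)&(A[:,0]>-110)&(A[:,0]<-27)&(A[:,1]>50)&(A[:,1]<125)]
print(len(B)and(B.min(0),B.max(0)))
c=capture("side");cv2.imwrite("pics/s1.png",cv2.resize(c["frame"][100:300,240:480,::-1],(720,600)))
E
```

```text
(array([-81. ,  59.7, 128.3]), array([-27. ,  98.4, 141.6]))
```

View pics/w1.png

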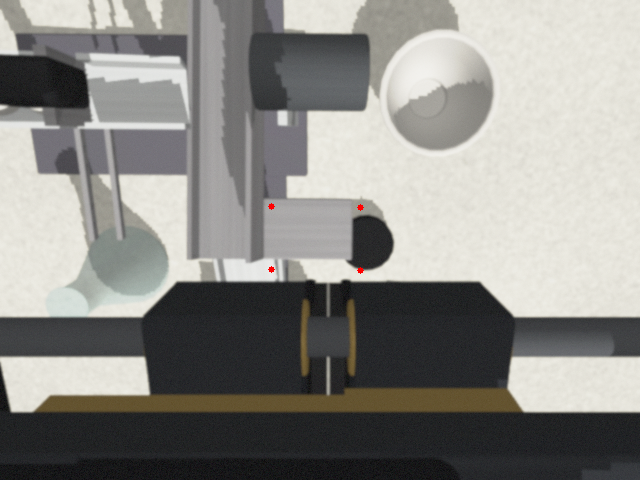

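View pics/s1.png

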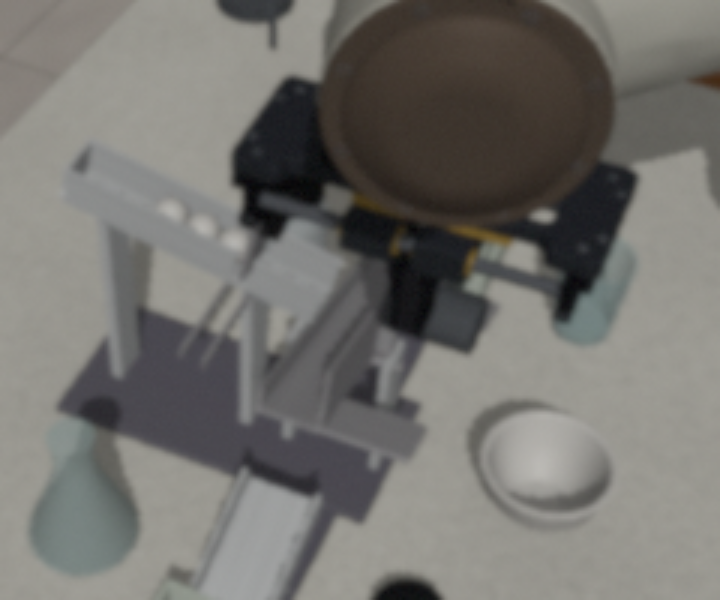

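>>> {"op": "drive_tool", "data": {"rows": [[0,3,-1,-25,0,0,0],[0,4,-1,-25,0,0,0],[0,0,0,-25,0,0,0],[0,0,0,-15,0,0,0],[0,0,0,0,0,0,0]]}}

```text
time_s: 4.08
tcp_pos: [0.4627, -0.0176, 0.1685]
ee_rot: [[0.042, -0.999, -0.007], [-0.999, -0.042, -0.001], [0.001, 0.008, -1.0]]
wrist_force: [0.8, -0.1, 0.4]
gripper_width: 0.007
gripper_force: 0.0
```

>>> {"op": "drive_tool", "data": {"rows": [[0,0,0,-5,0,0,0],[0,0,0,-5,0,0,0],[0,0,0,-5,0,0,0],[0,0,0,-4,0,0,0],[0,0,0,0,0,0,0]]}}

```text
time_s: 4.5
tcp_pos: [0.4656, -0.0159, 0.1524]
ee_rot: [[0.046, -0.999, 0.0], [-0.999, -0.046, 0.0], [-0.0, -0.0, -1.0]]
wrist_force: [0.8, -0.2, 0.2]
gripper_width: 0.007
gripper_force: 0.2
```

>>> {"op": "drive_tool", "data": {"rows": [[0,0,0,-5,0,0,0],[0,0,0,-5,0,0,0],[0,0,0,-5,0,0,0],[0,0,0,-4,0,0,0],[0,0,0,-3,0,0,0]]}}

```text
time_s: 4.92
tcp_pos: [0.4651, -0.016, 0.1297]
ee_rot: [[0.046, -0.999, -0.001], [-0.999, -0.046, -0.0], [0.0, 0.001, -1.0]]
wrist_force: [-0.0, 0.3, 0.7]
gripper_width: 0.002
gripper_force: 0.0
```

>>> {"op": "drive_tool", "data": {"rows": [[0,0,0,0,0,0,0],[0,0,0,0,0,0,0]]}}

```text
time_s: 5.08
tcp_pos: [0.4654, -0.0159, 0.1303]
ee_rot: [[0.046, -0.999, -0.001], [-0.999, -0.046, -0.0], [0.0, 0.001, -1.0]]
wrist_force: [0.2, 0.5, 0.7]
gripper_width: 0.009
gripper_force: 0.0
```

```bash
python3 - <<'E'
from st import *
c=capture("side");A=stn(cloud(c,c["z_map"]>0))
cv2.imwrite("pics/s2.png",cv2.resize(c["frame"][100:300,240:480,::-1],(720,600)))
for n in("side","scene"):
    c=capture(n);A=stn(cloud(c,c["z_map"]>0))
    for lo,hi in((85,104),(-104,-85)):
        B=A[(abs(A[:,0])<16)&(A[:,1]>lo)&(A[:,1]<hi)&(A[:,2]>75)&(A[:,2]<200)]
        print(n,lo,len(B),np.percentile(B[:,2],[5,50,95]) if len(B) else "")
E
```

```text
side 85 139 [85.8 89.4 92.4]
side -104 0 
scene 85 88 [89.5 91.9 95.4]
scene -104 115 [136.8 139.7 142.6]
```

View pics/s2.png

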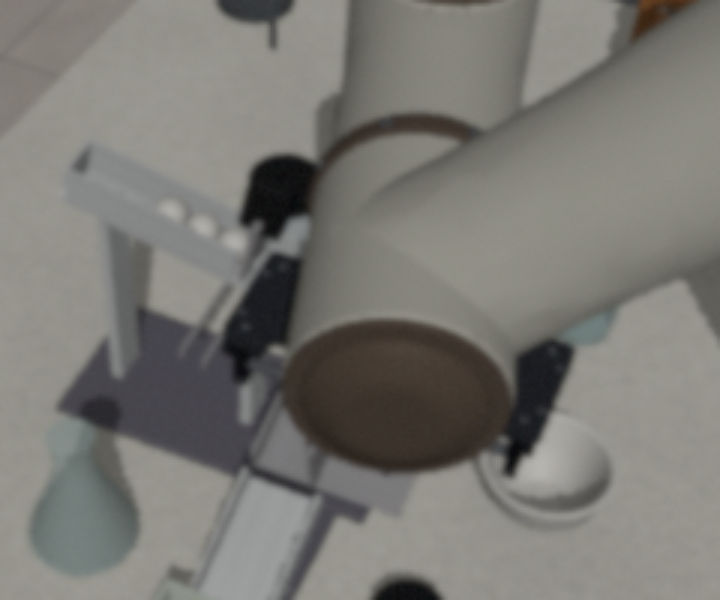

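>>> {"op": "drive_tool", "data": {"rows": [[0,0,0,25,0,0,0],[0,0,0,35,0,0,0],[0,0,0,35,0,0,0],[0,0,0,35,0,0,0],[0,0,0,20,0,0,0]]}}

```text
time_s: 5.65
tcp_pos: [0.4669, -0.0159, 0.2851]
ee_rot: [[0.047, -0.999, 0.007], [-0.999, -0.047, 0.001], [-0.0, -0.007, -1.0]]
wrist_force: [0.7, -0.3, -0.6]
gripper_width: 0.004
gripper_force: 0.0
```

>>> {"op": "drive_tool", "data": {"rows": [[0,10,-24,0,0,0,0],[0,10,-30,0,0,0,0],[0,25,-30,0,0,0,0],[0,25,-20,0,0,0,0],[0,25,-13,0,0,0,0]]}}

```text
time_s: 6.07
tcp_pos: [0.5612, -0.135, 0.281]
ee_rot: [[0.044, -0.999, 0.001], [-0.999, -0.044, -0.0], [0.0, -0.001, -1.0]]
wrist_force: [0.4, 0.2, 0.6]
gripper_width: 0.008
gripper_force: 0.0
```

>>> {"op": "drive_tool", "data": {"rows": [[0,25,0,0,0,0,0],[0,0,0,0,0,0,0],[0,0,0,0,0,0,0]]}}

```text
time_s: 6.32
tcp_pos: [0.586, -0.1331, 0.2794]
ee_rot: [[0.045, -0.999, -0.002], [-0.999, -0.045, 0.0], [-0.0, 0.002, -1.0]]
wrist_force: [-0.4, -0.5, -0.2]
gripper_width: 0.004
gripper_force: 0.0
```

```bash
python3 - <<'E'
from st import *
s=sense();print(s["tcp_pos"]*1000 if hasattr(s["tcp_pos"],'shape') else s["tcp_pos"], stn(np.array(s["tcp_pos"])))
c=capture("wrist")
T=np.eye(4);T[:3,:3]=s["ee_rot"];T[:3,3]=s["tcp_pos"];M=T@np.array(c["T_tool_cam"])
c["R"]=M[:3,:3].T;c["t"]=-c["R"]@M[:3,3]
f=c["frame"].copy()
for p in([40.6,-8,235],[70.6,-8,235],[40.6,10,235],[70.6,10,235]):
    u=pix(c,wld(p)/1000);cv2.circle(f,(int(u[0]),int(u[1])),3,(255,0,0),-1)
cv2.imwrite("pics/w3.png",f[:,:,::-1])
for n in("side","scene"):
    c=capture(n);A=stn(cloud(c,c["z_map"]>0))
    for lo,hi in((85,104),(-104,-85)):
        B=A[(abs(A[:,0])<16)&(A[:,1]>lo)&(A[:,1]<hi)&(A[:,2]>75)&(A[:,2]<200)]
        print(n,lo,len(B),np.percentile(B[:,2],[5,50,95]) if len(B) else "")
cv2.imwrite("pics/c3.png",cv2.resize(c["frame"][130:430,80:400,::-1],(640,600)))
E
```

```text
[ 586.  -133.1  279.4] [ 56.9 -39.8 279.4]
side 85 140 [85.9 89.4 92.4]
side -104 70 [134.5 137.4 139.6]
scene 85 82 [89.2 91.9 95.1]
scene -104 115 [137.2 139.8 142.6]
```

View pics/w3.png

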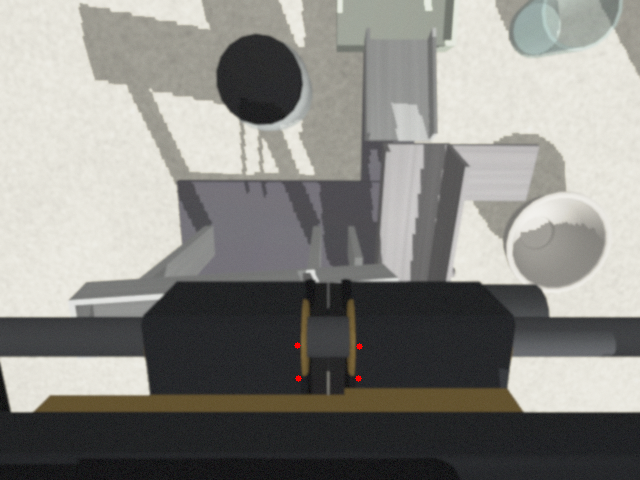

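View pics/c3.png

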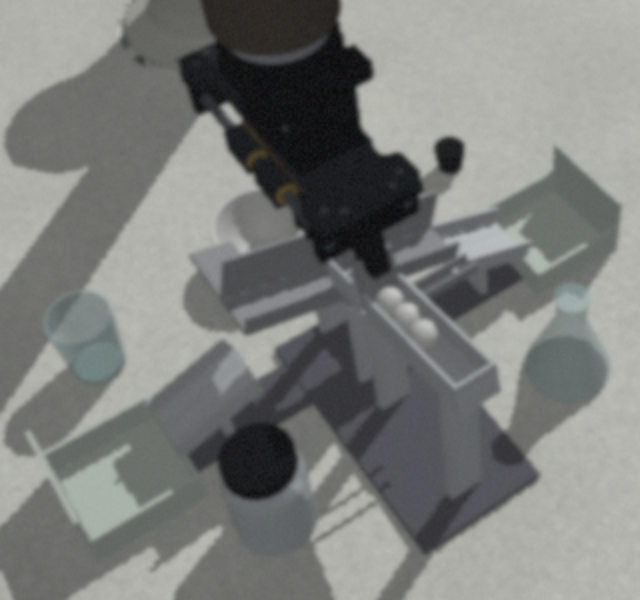

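>>> {"op": "drive_tool", "data": {"rows": [[0,0,0,-22,0,0,0],[0,0,0,-20,0,0,0],[0,0,0,-15,0,0,0],[0,0,0,0,0,0,0],[0,0,0,0,0,0,0]]}}

```text
time_s: 6.88
tcp_pos: [0.5849, -0.1326, 0.2239]
ee_rot: [[0.047, -0.999, -0.001], [-0.999, -0.047, -0.0], [0.0, 0.001, -1.0]]
wrist_force: [-0.1, 0.6, 0.9]
gripper_width: 0.006
gripper_force: 0.0
```

>>> {"op": "drive_tool", "data": {"rows": [[0,0,10,0,0,0,0],[0,-1,10,0,0,0,0],[0,0,8,0,0,0,0],[0,-1,8,0,0,0,0],[0,0,8,0,0,0,0]]}}

```text
time_s: 7.3
tcp_pos: [0.584, -0.088, 0.2248]
ee_rot: [[0.047, -0.999, 0.002], [-0.999, -0.047, -0.001], [0.001, -0.002, -1.0]]
wrist_force: [-0.2, -2.4, 1.2]
gripper_width: 0.0
gripper_force: 1.1
```

>>> {"op": "drive_tool", "data": {"rows": [[0,0,8,0,0,0,0],[0,-1,6,0,0,0,0],[0,0,3,0,0,0,0],[0,0,0,0,0,0,0]]}}

```text
time_s: 7.63
tcp_pos: [0.5831, -0.0707, 0.2241]
ee_rot: [[0.047, -0.999, 0.002], [-0.999, -0.047, 0.001], [-0.001, -0.002, -1.0]]
wrist_force: [1.0, 1.1, 4.2]
gripper_width: 0.006
gripper_force: 2.3
```

>>> {"op": "drive_tool", "data": {"rows": [[0,0,2,0,0,0,0],[0,0,1.5,0,0,0,0],[0,0,0,0,0,0,0],[0,0,0,0,0,0,0]]}}

```text
time_s: 7.97
tcp_pos: [0.5831, -0.0691, 0.2242]
ee_rot: [[0.046, -0.999, 0.001], [-0.999, -0.046, -0.001], [0.001, -0.001, -1.0]]
wrist_force: [2.9, -2.9, 5.2]
gripper_width: 0.006
gripper_force: 4.1
```

```bash
python3 - <<'E'
from st import *
c=capture("side");d=masks_of("ball0_center",c);print([(x["p"],x["xy"],stn(np.median(cloud(c,x["region"]),0))) for x in d[:5]])
c=capture("scene");d=masks_of("ball0_center",c);print([(x["p"],x["xy"],stn(np.median(cloud(c,x["region"]),0))) for x in d[:5]])
cv2.imwrite("pics/c4.png",cv2.resize(c["frame"][130:430,80:400,::-1],(640,600)))
E
```

```text
[(0.45, [380.8, 346.3], array([-142.7,  211.3,   28. ]))]
[]
```

View pics/c4.png

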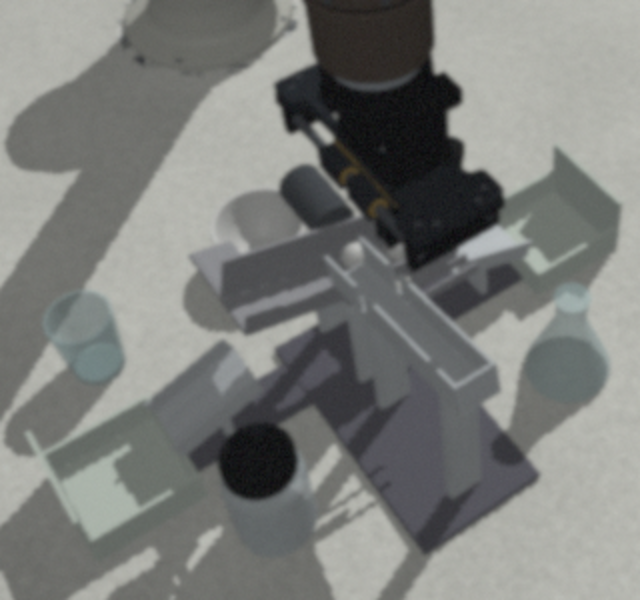

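>>> {"op": "drive_tool", "data": {"rows": [[0,0,0,0,0,0,0],[0,0,-4,0,0,0,0],[0,0,-10,0,0,0,0],[0,0,0,20,0,0,0],[0,0,0,35,0,0,0]]}}

```text
time_s: 8.58
tcp_pos: [0.579, -0.0819, 0.273]
ee_rot: [[0.044, -0.999, -0.014], [-0.999, -0.044, 0.002], [-0.003, 0.014, -1.0]]
wrist_force: [0.5, -0.2, -0.2]
gripper_width: 0.001
gripper_force: 0.0
```

>>> {"op": "drive_tool", "data": {"rows": [[0,0,0,35,0,0,0],[0,-20,-30,20,0,0,0],[0,-20,-30,0,0,0,0],[0,-20,-30,0,0,0,0],[0,-20,-30,0,0,0,0]]}}

```text
time_s: 9.0
tcp_pos: [0.5007, -0.2024, 0.3322]
ee_rot: [[0.047, -0.999, -0.003], [-0.999, -0.047, 0.003], [-0.003, 0.003, -1.0]]
wrist_force: [0.9, -0.8, -0.2]
gripper_width: 0.008
gripper_force: 0.0
```

>>> {"op": "drive_tool", "data": {"rows": [[0,-20,-30,0,0,0,0],[0,-20,-30,0,0,0,0],[0,-20,-30,0,0,0,0],[0,0,0,0,0,0,0],[0,0,0,0,0,0,0]]}}

```text
time_s: 9.42
tcp_pos: [0.4408, -0.2929, 0.332]
ee_rot: [[0.042, -0.999, -0.003], [-0.999, -0.042, 0.003], [-0.003, 0.003, -1.0]]
wrist_force: [-0.1, 1.0, -1.3]
gripper_width: 0.005
gripper_force: 0.0
```

```bash
python3 - <<'E'
from st import *
c=capture("side");d=masks_of("ball0_center",c);print([(x["p"],x["xy"],stn(np.median(cloud(c,x["region"]),0))) for x in d[:5]])
a=c["frame"][100:400,220:500,::-1]
c=capture("scene");d=masks_of("ball0_center",c);print([(x["p"],x["xy"],stn(np.median(cloud(c,x["region"]),0))) for x in d[:5]])
b=c["frame"][130:430,80:400,::-1]
cv2.imwrite("pics/c5.png",cv2.resize(np.hstack([a,b]),(800,400)))
E
```

```text
[]
[]
```

View pics/c5.png

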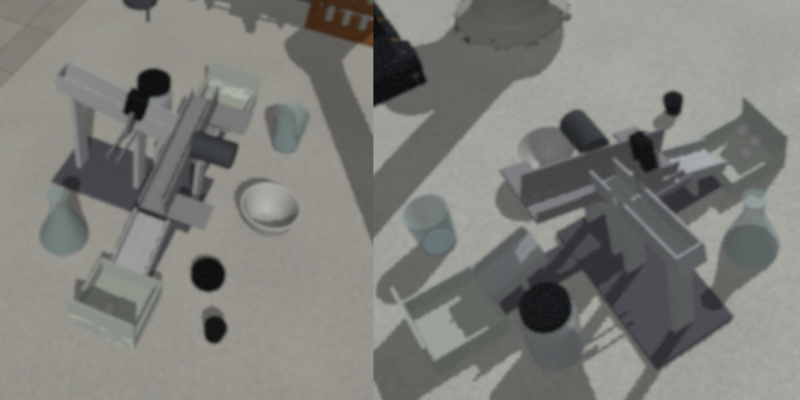

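```bash
python3 - <<'E'
from st import *
o=[]
for n in("side","scene"):
    c=capture(n);u,v=map(int,pix(c,wld([0,227,15])/1000))
    o.append(cv2.convertScaleAbs(cv2.resize(c["frame"][v-40:v+40,u-40:u+40,::-1],(400,400),interpolation=cv2.INTER_CUBIC),alpha=2,beta=-90))
cv2.imwrite("pics/c6.png",np.hstack(o))
E
```

```text
(no output)
```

View pics/c6.png

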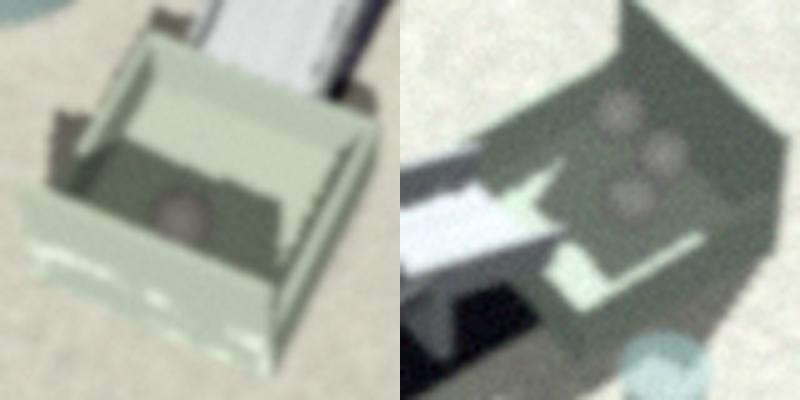

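The right half shows all three balls in the left tray, at about (620,112), (662,155) and (632,195). The arm is clear of everything, so I'm handing in.

```bash
python3 -c "
from station import finish_job;print(finish_job())"
```

```text
the job is handed in; nothing more can be done
None
```

The job is done and handed in: I rocked the gate over to the left first, then pushed the stop open, and the last picture shows all three balls in the left tray with the arm clear of everything.

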